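Offer the insert up to the plywood housing

TASK

Take the loose lid off the plywood box by its knob and set it down flat, right way up, on the cork mat without dropping it. Then pick up the plywood insert tray by its upright grip, carry it over the pen rack, and finish holding it still and level over the open box, centred on the mouth and square with it, about a centimetre above the rim, ready for a colleague to check the fit: the job ends with the tray still in the gripper, and the tray must never touch the box. Leave the pen rack, glue bottle, remote control and tape roll alone.

Things in the scene. Friction and masses are not known exactly. Their poses are not given: they have to be found in the camera images.
- box_mouth (a point): Centre of the mouth of an open plywood box, at rim height, 70 mm above the desk. The box is fixed to the desk, outside 140 (x) x 110 (y) x 70 mm, walls 6 mm, mouth 128 x 98 mm; z up. It starts covered by the lid. Box and insert tray stand on opposite sides of the pen rack; which is left and which is right changes.
- lid_knob (a point): Centre of the wooden knob head on the loose plywood lid (about 120 g). Head: upright cylinder 28 mm across, 26 mm tall, on a 16 mm neck. Lid plate 140 (x) x 110 x 6 mm, its top 27 mm below this point; under it a 120 x 90 x 8 mm block sits in the box's mouth with 4 mm play all round. Lowest face 41 mm below this point, which is 44 mm above the desk when the lid lies on the mat. z up.
- mat: Thin cork mat fixed to the desk, 150 mm (x) by 180 mm (y), 3 mm thick, beyond the pen rack as seen from the robot. Origin at the centre of its underside, on the desk.
- insert_mid (a point): Centre, half-way up, of the loose plywood insert tray (about 160 g): open tray 116 (x) x 86 (y) mm, walls 28 mm high, with an upright grip board along its middle, 12 mm thick (y), 60 mm long (x), top 75 mm above the underside. The underside is 37.5 mm below this point; the grip stands clear of the walls from 9.5 mm below it upwards. z up. Half a turn about z is the same.
- rack: Plywood pen rack fixed to the desk between box and tray, 180 mm long (its x, roughly away from the robot) by 80 mm (y), 90 mm high; pens standing in it reach 130 mm above the desk. Origin at the centre of its underside, on the desk.
- glue: White glue bottle standing loose, 42 mm in diameter, 115 mm tall, bystander. Origin at the centre of its underside.
- remote: Grey remote control lying loose, 45 x 150 mm (x, y), 18 mm thick, bystander. Origin at the centre of its underside.
- tape: Roll of clear tape lying loose, 72 mm in diameter, 20 mm high, bystander. Origin at the centre of its underside.
Things that resemble listed ones, but are neither listed nor needed, are in the scene too. Leave any green or yellow look-alike of the part that bears insert_mid alone.

How it is judged:
By the outcome, as a careful person would: the job done as asked, in the order asked, and still so for the second after the job is handed in, while the arm keeps its last pose, push and grip.
It also fails if it takes over 72 s, if anything falls off the work surface, if the arm or the gripper's body presses on something with over 40 N, if the wrist force passes 120 N, or if a joint passes its speed limit or range.

ROBOT

A 6-joint arm with a two-finger parallel gripper is mounted at the origin on the work surface. World frame = base frame: x ahead of the robot, y to its left, z up, the work surface at z = 0. Lengths are in mm, angles in rad, forces in N, time in s.
With the tool pointing down it reaches from about 275 to 750 mm from the base axis. Payload 10.2 kg.
Tool frame: the origin (TCP) lies midway between the tips of the shut fingers; the grasp point (between the pads) lies 19 mm behind it; z points along the fingers, y is the direction in which the jaws open and shut (so a half turn about z gives the same grasp; the last joint's range is limited). The gripper opens to 85 mm and grips with 20 to 120 N. Pads are 22 mm wide; open, the fingers measure 114 mm over their backs; the gripper's body (76 mm by 85 mm) begins 54 mm behind the grasp point. The pads swing forward as they close: fully open they stand 13 mm farther back than shut.
Start: joints at [-1.558, 0.313, 1.498, -0, 1.331, -0.223], TCP at [122.637, -510.481, 193.994] pointing down, gripper open.
Joint ranges: [-2.94, 2.94], [-0.97, 2.17], [0.19, 2.56], [-1.23, 4.37], [0.02, 3.11], [-2.88, 2.88]. Speed limits (rad/s): [2.39, 2.39, 3.01, 3.14, 3.14, 3.14].

INTERFACE

Orientations are given as a unit quaternion [w, x, y, z].
In Python, from rig import sense, capture, finish_job, search_frame, trace gives the robot as it stands.
- The arm moves only by the tool arm_command, never from a script. Its argument "steps" is one flat list of numbers, 5 for each row, row after row: the shift along the world's x, y, z in units of 50 mm (1.0 is 50 mm), then the turn about the world's z in units of 5 degrees (1.0 is 5 degrees), then the opening in per cent of the stroke, from 0 (shut) to 100 (fully open). In form: [dx, dy, dz, twist, fingers, dx, dy, dz, twist, fingers, ...]. A call has 1 to 5 rows; each row shifts and turns the commanded pose from where the row before left it; what a row does not reach is not made up. A row lasts 1/8 s, in which the tool goes at most 62.5 mm and 10.7 degrees, less where a joint would pass 70% of its speed; a pose out of reach is approached as far as the arm can. A call is refused whole if a number of a shift passes 1 or a number of a turn 1, either way. A call with a gripper value outside its range is refused whole. The fingers move at their own pace and stop on an object; "grip_force" is the grip in N (left out, the last holds). Time passes only in rows, so rows that do not move let the fingers close. It gives the time, the measured TCP pose, the force and the opening at its end, in the units of the state.
- sense(): the state, without advancing time (a new reading comes with each control period).
- capture(name): name is "side" or "top"; returns a dict with "frame" (420x560x3 uint8, blue, green, red), "fov_y" (degrees; the focal length in pixels is half the picture's height over the tangent of half this angle, whatever the lens; pixels are square), "cx", "cy" (the principal point, pixels), "k1" (the pictures are not rectified: a ray, as slopes to the right and down, at radius r is drawn at 1 + k1 r^2 times it, then the intrinsics apply), "extrinsics" (4x4, takes a point from world to camera coordinates). Camera axes: x right, y down, z forward; pixel columns grow to the right and rows downward; lengths in mm; the calibration is good to about 2 mm. A picture is of the moment at which its call begins. There is no depth.
- finish_job(): hands the job in, once; it reports no verdict.
Trained networks look in a picture, given as the dict that the camera call returned (one of the last four; its "shot" number tells which), for a name from the list of things; names that differ only in an ending like _2 or _b are one class to them, and where a whole thing is asked for, a point or a joint stands for the part that bears it (a point fixed in the world has none). Each returns a list of dicts, best first, with "score" (0 to 1); they miss things now and then, are a little off and sometimes report something else, mostly with a low value. They report only what shows in the picture. A call takes as long as a camera call. They do not tell look-alikes from the thing itself.
- search_frame(picture, target): "point" ([x, y, z] in mm, in world coordinates, good to about 4 mm: the middle of the surface that is visible of it).
- trace(picture, target): "mask" (420x560 bool, what is visible of it).
The state is a dict: "time_s": time; "joints": joint angles; "dq": joint speeds; "tau": joint torques, N m; "eef_pos": TCP position; "ee_rot": TCP orientation; "force": force on the tool from outside, world axes, zero at the start; "wrist_torque": the same for the moment, N m; "grip_width": opening from 0.0 (shut) to 1.0 (fully open).
Only numpy, scipy, OpenCV 4.12 (cv2) and the standard library are available. Lean on these libraries where they do the work, as an engineer would, in place of code of your own. Each camera call takes 0.05 s, during which the arm holds its last target. There are 200 camera calls.

## Working session

There is one attempt and no reset: what is moved stays moved. The work goes in short steps, Python scripts to look and compute and a tool call to move; the robot and the scene stay as the last step left them, time stands still between calls to the robot, and variables do not carry over. Pictures are saved under pics/ and viewed, on a budget of 10 in all, crops included, one or two more only if the job needs it, and the job is handed in when it is done.

Besides the shell and the picture viewer there is one more tool, called as a command line: name --argument value ..., lists and objects as JSON in quotes. arm_command: Moves the arm, as the interface text tells. Its arguments: {"type":"object","properties":{"steps":{"type":"array"},"grip_force":{"type":"number"}},"required":["steps"]}

```bash
mkdir -p pics
cat > h.py <<'E'
import numpy as np, cv2
from rig import sense, capture, finish_job, search_frame, trace
def K(p):
    f=210/np.tan(np.radians(p["fov_y"])/2); return f
def proj(p,X):
    X=np.atleast_2d(np.asarray(X,float)); E=np.array(p["extrinsics"]); c=X@E[:3,:3].T+E[:3,3]
    s=c[:,:2]/c[:,2:]; r2=(s**2).sum(1,keepdims=True)
    return s*(1+p["k1"]*r2)*K(p)+[p["cx"],p["cy"]]
def onplane(p,uv,z):
    uv=np.atleast_2d(np.asarray(uv,float)); d=(uv-[p["cx"],p["cy"]])/K(p); s=d.copy()
    for _ in range(20): s=d/(1+p["k1"]*(s**2).sum(1,keepdims=True))
    E=np.array(p["extrinsics"]); R=E[:3,:3]; o=-R.T@E[:3,3]
    r=np.c_[s,np.ones(len(s))]@R; return o+r*((z-o[2])/r[:,2])[:,None]
E
python3 - <<'E'
from h import *
print(sense())
a=capture("top");b=capture("side")
cv2.imwrite("pics/top0.png",a["frame"]);cv2.imwrite("pics/side0.png",b["frame"])
for n in ["box_mouth","lid_knob","mat","insert_mid","rack","glue","remote","tape"]:
  for p,l in((a,"top"),(b,"side")):
    print(n,l,[(np.round(r["point"]).tolist(),round(r["score"],2),proj(p,r["point"])[0].round().tolist()) for r in search_frame(p,n)])
E
```

```text
{'time_s': 0.0, 'joints': array([-1.55838736e+00,  3.13488147e-01,  1.49839840e+00, -6.82388762e-06,
        1.33101234e+00, -2.23396884e-01]), 'dq': array([ 1.06523238e-03,  1.22034902e-03,  6.21054806e-04, -5.35879273e-05,
       -7.77832576e-04,  2.33804024e-04]), 'tau': array([ 1.58104260e-03, -4.12262678e+01, -2.59743440e+01, -1.03748957e-04,
        4.09666260e-03, -1.20084738e-05]), 'eef_pos': array([ 122.63807952, -510.17460051,  193.43015215]), 'ee_rot': array([-6.49834195e-04,  9.93057191e-01,  1.17630733e-01,  6.54767080e-05]), 'force': array([-0.10477731,  0.48501626,  0.92965597]), 'wrist_torque': array([ 0.04614452, -0.01364072, -0.03401058]), 'grip_width': 1.0016428373186883}
box_mouth top [([440.0, -196.0, 38.0], 0.83, [394.0, 238.0]), ([462.0, -242.0, 78.0], 0.52, [415.0, 227.0])]
box_mouth side [([468.0, 281.0, 20.0], 0.4, [284.0, 269.0])]
lid_knob top [([462.0, -241.0, 76.0], 0.71, [414.0, 227.0])]
lid_knob side [([463.0, -232.0, 76.0], 0.77, [314.0, 151.0])]
mat top [([687.0, 24.0, 4.0], 0.9, [306.0, 152.0])]
mat side [([684.0, 36.0, 4.0], 0.8, [235.0, 207.0])]
in
[... 151 characters left out ...]
nsert_mid side [([396.0, 468.0, 20.0], 0.92, [297.0, 326.0]), ([466.0, 278.0, 20.0], 0.72, [285.0, 268.0]), ([288.0, 279.0, 21.0], 0.64, [347.0, 278.0])]
rack top [([437.0, -2.0, 32.0], 0.72, [320.0, 241.0])]
rack side [([429.0, 30.0, 65.0], 0.67, [312.0, 202.0]), ([733.0, 320.0, 16.0], 0.19, [192.0, 265.0])]
glue top [([728.0, -282.0, 74.0], 0.53, [421.0, 128.0])]
glue side [([736.0, -274.0, 59.0], 0.63, [243.0, 140.0])]
remote top [([739.0, 302.0, 24.0], 0.96, [205.0, 134.0]), ([438.0, -3.0, 32.0], 0.54, [320.0, 240.0])]
remote side [([735.0, 315.0, 20.0], 0.63, [192.0, 263.0])]
tape top [([565.0, 520.0, 23.0], 0.92, [124.0, 197.0])]
tape side [([565.0, 524.0, 18.0], 0.92, [228.0, 333.0])]
```

View pics/top0.png

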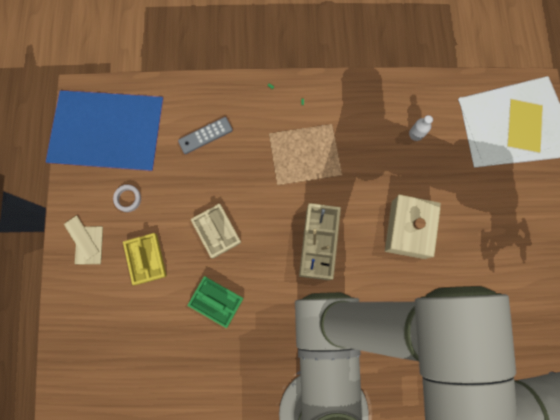

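View pics/side0.png

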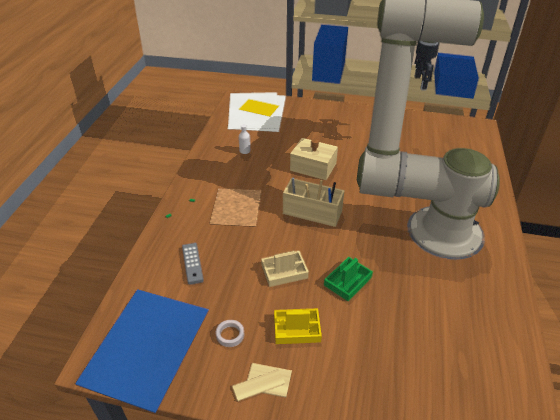

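The wanted tray is the plywood one at top (216,231) / side (285,268). It could be confused with the yellow tray at top (145,259) and the green one at top (216,302). The lid and knob are at top (414,227), and the mat is at (306,153). Next I'll fit poses to the masks.

```bash
cat >> h.py <<'E'
from scipy.optimize import minimize
def cub(lx,ly,z0,z1): return np.array([[a*lx/2,b*ly/2,z] for a in(-1,1) for b in(-1,1) for z in(z0,z1)])
def cyl(d,z0,z1):
    t=np.linspace(0,2*np.pi,16,endpoint=False); return np.array([[d/2*np.cos(a),d/2*np.sin(a),z] for a in t for z in(z0,z1)])
def place(P,q):
    c,s=np.cos(q[2]),np.sin(q[2]); return np.c_[q[0]+c*P[:,0]-s*P[:,1],q[1]+s*P[:,0]+c*P[:,1],P[:,2]+(q[3] if len(q)>3 else 0)]
S=8
def sil(p,parts,q):
    m=np.zeros((420,560),np.uint8)
    for P in parts:
        h=cv2.convexHull(proj(p,place(P,q)).astype(np.float32))
        cv2.fillConvexPoly(m,np.round(h*256).astype(np.int32),255,cv2.LINE_AA,8)
    return cv2.GaussianBlur(m.astype(np.float32)/255,(0,0),1.0)
def fit(views,parts,q0,steps=(15,15,.15)):
    """views: list of (picture, mask)"""
    ms=[(p,cv2.GaussianBlur(m.astype(np.float32),(0,0),1.0)) for p,m in views]
    f=lambda q: sum(((sil(p,parts,q)-m)**2).sum()/m.sum() for p,m in ms)
    best=None
    for s in (-.5,-.25,0,.25,.5):
        x0=np.array(q0,float); x0[2]+=s
        sx=np.array([x0]+[x0+np.eye(len(x0))[i]*steps[i] for i in range(len(x0))])
        r=minimize(f,x0,method="Nelder-Mead",options=dict(initial_simplex=sx,xatol=.02,fatol=1e-5,maxiter=400))
        if best is None or r.fun<best.fun: best=r
    return best.x,best.fun
LID=[cub(140,110,70,76),cyl(16,76,90),cyl(28,90,116)]
BOX=[cub(140,110,0,70)]
TRAY=[cub(116,86,0,28),cub(60,12,0,75)]
MAT=[cub(150,180,0,3)]
RACK=[cub(180,80,0,90)]
E
python3 - <<'E'
from h import *
a=capture("top");b=capture("side")
def T(p,n,uv):
    c=trace(p,n); out=None
    for r in c:
        m=r["mask"]; ys,xs=np.nonzero(m); d=np.hypot(xs.mean()-uv[0],ys.mean()-uv[1])
        print(n,round(r["score"],2),m.sum(),xs.mean().round(),ys.mean().round(),xs.min(),xs.max(),ys.min(),ys.max())
        if d<20 and out is None: out=m
    return out
R={}
for n,parts,q0,ua,ub in [("lid_knob",LID,(460,-235,0),(414,227),(314,157)),("insert_mid",TRAY,(467,273,0),(216,231),(285,268)),("mat",MAT,(687,28,0),(306,153),(235,207)),("rack",RACK,(435,5,0),(320,241),(312,202)),("box_mouth",BOX,(460,-235,0),(414,227),(314,157))]:
    v=[(p,m) for p,m in((a,T(a,n,ua)),(b,T(b,n,ub))) if m is not None]
    for vv in [v]+([[x] for x in v] if len(v)>1 else []):
        if vv: x,f=fit(vv,parts,q0); print("  FIT",n,len(vv),x.round(3),round(np.degrees(x[2]),1),round(f,3))
    if v:
        x,f=fit(v,parts,q0)
        for p in(a,b):
            for P in parts:
                cv2.polylines(p["frame"],[cv2.convexHull(proj(p,place(P,x)).astype(np.float32)).round().astype(np.int32)],True,(0,0,255),1)
t=cv2.resize(a["frame"][110:300,170:460],None,fx=2.7,fy=2.7)[:,:783]
s=cv2.resize(b["frame"][120:300,190:390],None,fx=2.7,fy=2.7)
cv2.imwrite("pics/c1.png",t);cv2.imwrite("pics/c2.png",s)
E
```

```text
lid_knob 0.7 2262 416.0 225.0 392 439 196 255
lid_knob 0.75 706 315.0 151.0 293 335 139 163
  FIT lid_knob 2 [ 4.66241e+02 -2.45672e+02 -2.14000e-01] -12.3 0.114
  FIT lid_knob 1 [ 4.67077e+02 -2.46354e+02 -2.12000e-01] -12.2 0.03
  FIT lid_knob 1 [ 4.63375e+02 -2.43725e+02 -2.31000e-01] -13.2 0.075
insert_mid 0.96 1523 216.0 301.0 189 241 277 326
insert_mid 0.8 1509 216.0 231.0 192 240 204 258
insert_mid 0.76 1632 144.0 259.0 122 165 234 285
insert_mid 0.65 1520 296.0 326.0 274 320 308 343
insert_mid 0.62 1197 348.0 278.0 324 371 258 299
insert_mid 0.59 1174 284.0 268.0 261 307 252 285
  FIT insert_mid 2 [470.732 272.336   0.491] 28.2 0.054
  FIT insert_mid 1 [471.343 271.759   0.485] 27.8 0.011
  FIT insert_mid 1 [469.707 274.125   0.474] 27.1 0.038
mat 0.98 3395 305.0 154.0 270 340 124 184
mat 0.82 1544 236.0 207.0 211 260 189 225
  FIT mat 2 [6.83043e+02 2.77190e+01 1.35000e-01] 7.8 0.064
  FIT mat 1 [6.84525e+02 2.79770e+01 1.33000e-01] 7.6 0.008
  FIT mat 1 [6.81117e+02 2.76000e+01 1.32000e-01] 7.6 0.05
rack 0.84 2534 319.0 242.0 299 339 204 279
rack 0.59 2167 313.0 202.0 283 343 178 226
  FIT rack 2 [ 4.30071e+02  2.31900e+00 -1.33000e-01] -7.6 0.022
  FIT rack 1 [ 4.31037e+02  2.15200e+00 -1.31000e-01] -7.5 0.006
  FIT rack 1 [ 4.29166e+02  2.09900e+00 -1.34000e-01] -7.7 0.015
box_mouth 0.69 403 395.0 233.0 385 426 198 257
box_mouth 0.63 826 205.0 135.0 179 231 118 152
box_mouth 0.73 710 312.0 166.0 290 336 153 178
  FIT box_mouth 2 [ 4.63634e+02 -2.32182e+02 -1.96000e-01] -11.2 6.495
  FIT box_mouth 1 [ 456.987 -203.295    0.669] 38.3 5.474
  FIT box_mouth 1 [ 4.62753e+02 -2.33489e+02 -1.55000e-01] -8.9 0.941
```

View pics/c1.png

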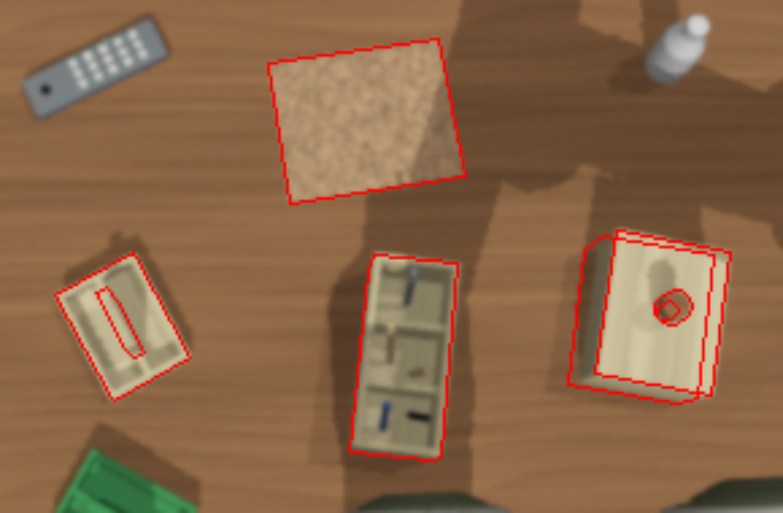

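The fits agree with the picture: the knob is at about (466.5,-246) with the lid at -12.3°, the tray at (471,272) and 28°, and the mat at (684,28) and 7.7°. The red outline encloses the plywood tray, so that choice is confirmed. Moving over the knob now.

arm_command --steps '[0.86,0.66,0,0,100,0.86,0.66,0,0,100,0.86,0.66,0,0,100,0.86,0.66,0,0,100,0.86,0.66,0,0,100]'

```text
time_s: 2.12
eef_pos: [338.9, -344.3, 194.2]
ee_rot: [0.0, 0.993, 0.118, 0.0]
force: [0.2, -0.2, 0.7]
grip_width: 1.003
```

arm_command --steps '[0.86,0.66,0,0,100,0.86,0.66,0,0,100,0.86,0.66,0,0,100,0,0,0,0,100]' --grip_force 40

```text
time_s: 2.62
eef_pos: [468.5, -244.2, 193.8]
ee_rot: [-0.0, 0.993, 0.12, 0.0]
force: [-1.2, 0.0, -0.1]
grip_width: 1.0
```

arm_command --steps '[-0.04,-0.03,-0.9,0,100,0,0,-0.7,0,100,0,0,-0.4,0,100,0,0,-0.16,0,100,0,0,0,0,100]'

```text
time_s: 3.25
eef_pos: [464.4, -248.4, 86.2]
ee_rot: [0.0, 0.993, 0.117, -0.0]
force: [-0.4, -0.5, 0.2]
grip_width: 1.001
```

arm_command --steps '[0,0,0,0,20,0,0,0,0,10,0,0,0,0,10,0,0,0,0,10,0,0,0,0,10]'

```text
time_s: 3.88
eef_pos: [464.6, -248.0, 86.0]
ee_rot: [0.0, 0.993, 0.118, 0.0]
force: [0.0, -0.2, 0.3]
grip_width: 0.1
```

arm_command --steps '[0,0,0,0,10,0,0,0,0,10]'

```text
time_s: 4.12
eef_pos: [464.6, -248.0, 86.0]
ee_rot: [-0.0, 0.993, 0.118, 0.0]
force: [-0.1, -0.6, -0.7]
grip_width: 0.107
```

The fingers shut to 10%, so the knob isn't between them. Looking.

Run:
```python
from h import *
b=capture("side");a=capture("top")
print(proj(b,[[464.6,-248,86],[466,-246,103]]),proj(a,[464.6,-248,86]))
s=cv2.resize(b["frame"][100:200,260:370],None,fx=4,fy=4,interpolation=cv2.INTER_CUBIC)
t=cv2.resize(a["frame"][170:270,370:480],None,fx=4,fy=4,interpolation=cv2.INTER_CUBIC)[:400]
cv2.imwrite("pics/c3.png",np.hstack([s[:,:400],t[:,:400]]))
```

```text
[[314.17190406 146.65823463]
 [313.94115114 142.96337403]] [[418.05591942 225.24728847]]
```

View pics/c3.png

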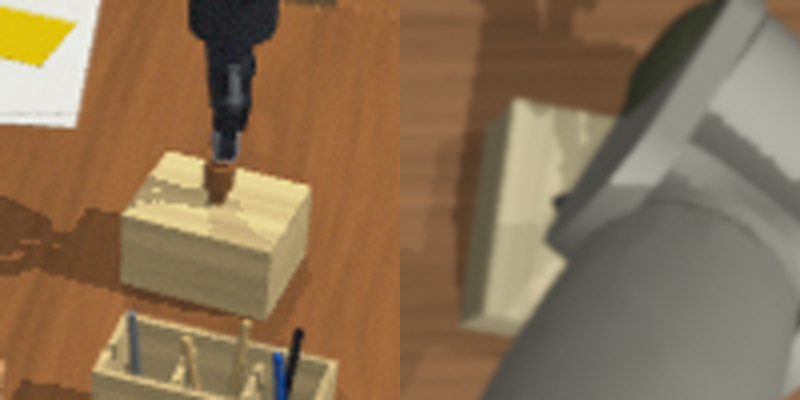

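Run:
```python
from h import *
b=capture("side");a=capture("top")
q=(466,-246,-.214)
print(proj(b,[[466,-246,z] for z in(76,90,103,116)]).round(1).tolist(), proj(b,[[464.6,-248,z] for z in(86,110)]).round(1).tolist(),proj(b,[[466,-206,76],[466,-286,76]]).round(1).tolist())
s0=cv2.imread("pics/side0.png"); 
f=b["frame"]
for im,p in((s0,b),(f,b)):
    im2=cv2.resize(im[115:195,265:365],None,fx=4,fy=4,interpolation=cv2.INTER_CUBIC)
    for P in LID+BOX:
        h=cv2.convexHull(proj(p,place(P,q)).astype(np.float32)).reshape(-1,2)
        cv2.polylines(im2,[(((h-[265,115]+.5)*4)).round().astype(np.int32)],True,(0,0,255),1)
    if im is s0: o=im2
t0=cv2.resize(cv2.imread("pics/top0.png")[185:265,380:480],None,fx=4,fy=4,interpolation=cv2.INTER_CUBIC)[:,:240]
im3=t0
for P in LID+BOX:
    h=cv2.convexHull(proj(a,place(P,q)).astype(np.float32)).reshape(-1,2)
    cv2.polylines(t0,[(((h-[380,185]+.5)*4)).round().astype(np.int32)],True,(0,0,255),1)
o=np.hstack([o[:,50:330],im2[:,50:330],t0]); cv2.imwrite("pics/c4.png",o)
```

```text
[[313.6, 149.2], [313.8, 146.0], [313.9, 143.0], [314.1, 139.9]] [[314.2, 146.7], [314.5, 141.1]] [[311.8, 155.6], [315.2, 143.1]]
```

View pics/c4.png

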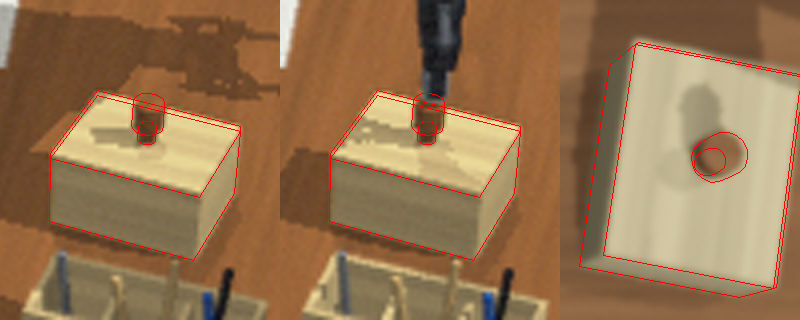

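The lid fit overlays well in both views. The shut fingertips, though, appear at about knob-top height (z≈115–120), roughly 30 mm above the reported TCP. I'll open and go down in small steps while watching the force.

arm_command --steps '[0,0,0,0,100,0,0,0,0,100,0,0,0,0,100,0,0,0,0,100,0,0,-0.15,0,100]'

```text
time_s: 4.95
eef_pos: [464.9, -248.2, 78.6]
ee_rot: [0.0, 0.993, 0.118, 0.0]
force: [-0.1, 0.4, 0.3]
grip_width: 1.004
```

arm_command --steps '[0,0,0,0,60,0,0,0,0,30,0,0,0,0,10,0,0,0,0,10,0,0,0,0,10]'

```text
time_s: 5.58
eef_pos: [465.0, -248.1, 79.1]
ee_rot: [0.0, 0.993, 0.118, 0.0]
force: [-0.2, 1.8, 4.7]
grip_width: 0.095
```

Run:
```python
from h import *
s=sense();print(s["eef_pos"],s["force"],s["grip_width"])
b=capture("side");a=capture("top")
s=cv2.resize(b["frame"][70:190,265:365],None,fx=5,fy=5,interpolation=cv2.INTER_CUBIC)
h=proj(b,[[464.6,-248,79],[464.6,-248,98],[464.6,-248,152],[464.6,-248,200]])
for u in h: cv2.circle(s,tuple(((u-[265,70]+.5)*5).round().astype(int).tolist()),3,(0,255,0),-1)
cv2.imwrite("pics/c5.png",s)
```

```text
[ 464.95018741 -248.10066942   79.06252345] [-0.24724824  1.8090095   4.72756229] 0.0950699393565039
```

View pics/c5.png

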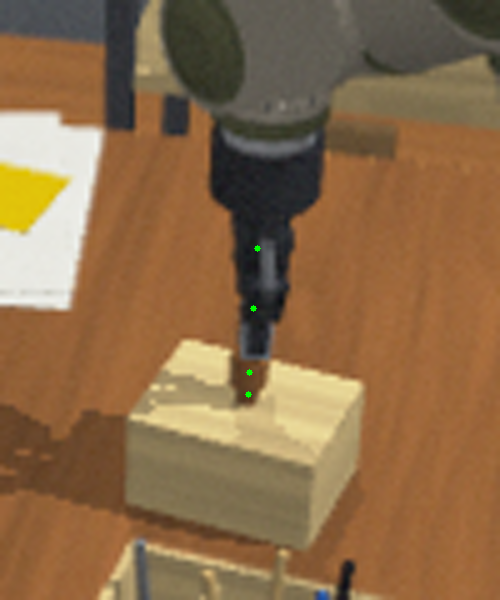

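Closing now brushes something lightly (+4.7 N in z), consistent with the tips being on the knob's top. I'll go 14 mm lower with the fingers open, which is safe either way, then close.

arm_command --steps '[0,0,0,0,100,0,0,0,0,100,0,0,0,0,100,0,0,-0.14,0,100,0,0,-0.14,0,100]'

```text
time_s: 6.3
eef_pos: [464.5, -247.9, 63.8]
ee_rot: [-0.0, 0.993, 0.118, -0.0]
force: [-0.3, 0.6, -0.3]
grip_width: 1.0
```

arm_command --steps '[0,0,0,0,60,0,0,0,0,30,0,0,0,0,10,0,0,0,0,10,0,0,0,0,10]'

```text
time_s: 6.92
eef_pos: [464.8, -248.2, 64.9]
ee_rot: [0.0, 0.993, 0.118, 0.0]
force: [-1.1, 0.7, 4.5]
grip_width: 0.304
```

Knob gripped, and the real tip sits about 35 mm above the reported TCP. I'll regrip 13 mm lower for full pad contact.

arm_command --steps '[0,0,0,0,100,0,0,0,0,100,0,0,0,0,100,0,0,-0.13,0,100,0,0,-0.13,0,100]'

```text
time_s: 7.55
eef_pos: [464.5, -247.9, 50.9]
ee_rot: [-0.0, 0.993, 0.118, -0.0]
force: [0.4, 0.0, 0.1]
grip_width: 0.999
```

arm_command --steps '[0,0,0,0,60,0,0,0,0,30,0,0,0,0,10,0,0,0,0,10,0,0,0,0,10]'

```text
time_s: 8.18
eef_pos: [464.9, -248.2, 51.9]
ee_rot: [0.0, 0.993, 0.118, 0.0]
force: [0.8, -0.8, 3.6]
grip_width: 0.315
```

arm_command --steps '[0,0,0.1,0,10,0,0,0.1,0,10,0,0,0.2,0,10,0,0,0.4,0,10,0,0,0,0,10]'

```text
time_s: 8.8
eef_pos: [465.3, -248.5, 93.0]
ee_rot: [0.001, 0.993, 0.118, 0.001]
force: [0.5, 0.0, -2.7]
grip_width: 0.311
```

Run:
```python
from h import *
s=sense();print(s["eef_pos"],s["force"],s["grip_width"],s["wrist_torque"])
b=capture("side")
s=cv2.resize(b["frame"][70:190,265:365],None,fx=5,fy=5,interpolation=cv2.INTER_CUBIC)
cv2.imwrite("pics/c6.png",s)
```

```text
[ 465.30984    -248.5424842    92.95486686] [ 0.48270144  0.01057279 -2.71141525] 0.31109939598043845 [-0.03486541  0.01493364 -0.04204312]
```

View pics/c6.png

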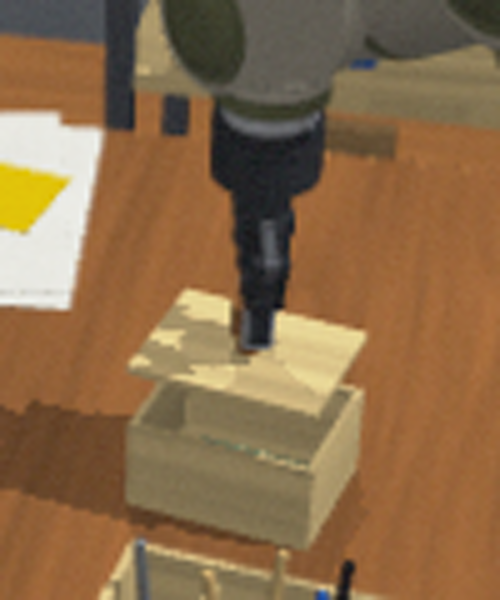

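Lid is up, level and held at the knob, and the open box is visible underneath at about (315,165). Lifting and carrying it to above the mat.

arm_command --steps '[0,0,0.4,0,10,0,0,0.6,0,10,0.2,0.2,0.3,0.4,10,0.5,0.6,0,0.5,10,0.55,0.7,0,0.5,10]'

```text
time_s: 9.48
eef_pos: [527.4, -172.3, 155.8]
ee_rot: [-0.0, 0.984, 0.178, -0.0]
force: [0.8, -0.1, -0.2]
grip_width: 0.311
```

arm_command --steps '[0.55,0.7,0,0.5,10,0.55,0.7,0,0.5,10,0.55,0.7,0,0.5,10,0.55,0.7,0,0.5,10,0.5,0.6,0,0.4,10]'

```text
time_s: 10.1
eef_pos: [662.6, -1.5, 155.2]
ee_rot: [-0.0, 0.96, 0.281, -0.001]
force: [0.5, -0.3, -1.6]
grip_width: 0.312
```

arm_command --steps '[0.3,0.4,0,0.2,10,0.1,0.18,0,0,10,0,0,0,0,10]'

```text
time_s: 10.48
eef_pos: [681.8, 26.0, 155.8]
ee_rot: [-0.0, 0.958, 0.288, -0.001]
force: [-0.3, 0.6, -0.7]
grip_width: 0.317
```

Run:
```python
from h import *
s=sense();print(s["eef_pos"],s["ee_rot"],s["force"],s["grip_width"])
b=capture("side");a=capture("top")
v=[]
for p in(a,b):
    for n in("lid_knob","mat","box_mouth"):
        for r in trace(p,n)[:3]:
            ys,xs=np.nonzero(r["mask"]); print(p is a,n,round(r["score"],2),r["mask"].sum(),xs.mean().round(),ys.mean().round(),xs.min(),xs.max(),ys.min(),ys.max())
s1=cv2.resize(b["frame"][100:240,170:330],None,fx=2.5,fy=2.5,interpolation=cv2.INTER_CUBIC)
s2=cv2.resize(a["frame"][90:230,250:410],None,fx=2.5,fy=2.5,interpolation=cv2.INTER_CUBIC)
cv2.imwrite("pics/c7.png",np.hstack([s1,s2]))
```

```text
[681.8426077   26.02774286 155.78919324] [-1.64248633e-04  9.57537656e-01  2.88307735e-01 -5.10953756e-04] [-0.26203778  0.5670449  -0.68135514] 0.31732097860872793
True mat 0.83 332 276.0 151.0 270 282 132 178
True box_mouth 0.97 2761 412.0 227.0 385 439 196 258
False lid_knob 0.92 1033 232.0 165.0 208 256 152 177
False mat 0.6 1594 236.0 207.0 210 259 189 226
False box_mouth 0.68 1443 313.0 159.0 290 337 140 179
```

View pics/c7.png

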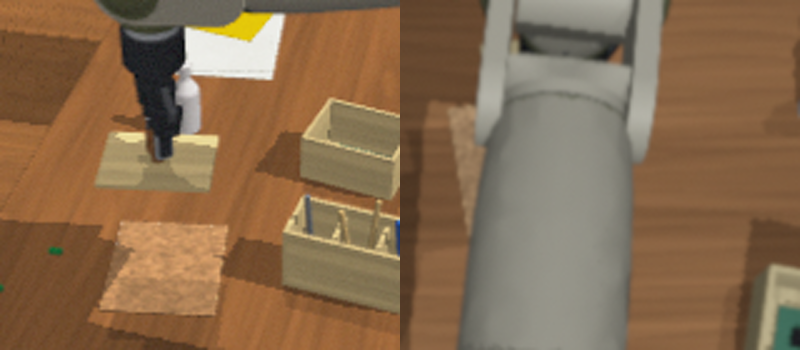

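Run:
```python
from h import *
b=capture("side");a=capture("top")
ml=trace(b,"lid_knob")[0]["mask"]; 
k=np.ones((9,9),np.uint8); ml=cv2.morphologyEx(ml.astype(np.uint8),cv2.MORPH_CLOSE,k)>0
UP=[P+[0,0,103.8] for P in LID[:1]+[cub(120,90,62,70)]]
print("lid side",fit([(b,ml)],UP,(682,28,.13)))
print("mat side",fit([(b,trace(b,"mat")[0]["mask"])],MAT,(682,28,.13)))
mt=trace(a,"box_mouth")[0]["mask"];ms=trace(b,"box_mouth")[0]["mask"]
for v in ([(a,mt),(b,ms)],[(a,mt)],[(b,ms)]): print("box",fit(v,BOX,(466,-246,-.2)))
```

```text
lid side (array([6.84006472e+02, 2.71649300e+01, 1.30634918e-01]), np.float64(0.04150762781500816))
mat side (array([6.81821502e+02, 2.98159319e+01, 1.40904719e-01]), np.float64(0.011274861171841621))
box (array([ 4.65260707e+02, -2.45706384e+02, -2.05775660e-01]), np.float64(0.03465600684285164))
box (array([ 4.66137403e+02, -2.45926731e+02, -1.99928906e-01]), np.float64(0.02266952581703663))
box (array([ 4.64270842e+02, -2.44617761e+02, -1.90332090e-01]), np.float64(0.008936111815273762))
```

The lid is within about 3 mm and 1° of the mat's centre. The box fit is (465.5,-245.5) at -11.5°. Descending.

arm_command --steps '[-0.03,0.04,-0.8,0,10,0,0,-0.9,0,10,0,0,-0.8,0,10,0,0,-0.3,0,10,0,0,-0.2,0,10]'

```text
time_s: 11.8
eef_pos: [681.2, 27.9, 6.9]
ee_rot: [0.0, 0.958, 0.288, 0.001]
force: [-0.0, 0.5, -1.1]
grip_width: 0.316
```

arm_command --steps '[0,0,-0.08,0,10,0,0,-0.06,0,10,0,0,0,0,10]'

```text
time_s: 12.18
eef_pos: [680.9, 28.0, 0.0]
ee_rot: [0.0, 0.958, 0.288, 0.0]
force: [-0.2, -0.2, 0.5]
grip_width: 0.314
```

arm_command --steps '[0,0,-0.06,0,10,0,0,-0.04,0,10,0,0,0,0,10]'

```text
time_s: 12.55
eef_pos: [680.5, 28.0, -5.7]
ee_rot: [-0.0, 0.958, 0.288, -0.0]
force: [0.8, 0.3, -1.9]
grip_width: 0.317
```

arm_command --steps '[0,0,-0.03,0,10,0,0,0,0,10]'

```text
time_s: 12.8
eef_pos: [680.7, 28.0, -7.0]
ee_rot: [0.0, 0.958, 0.288, 0.0]
force: [-0.3, 0.2, -1.3]
grip_width: 0.309
```

arm_command --steps '[0,0,-0.03,0,10,0,0,0,0,10]'

```text
time_s: 13.05
eef_pos: [680.8, 28.0, -7.1]
ee_rot: [0.0, 0.958, 0.288, 0.0]
force: [-4.4, 0.7, 8.1]
grip_width: 0.312
```

arm_command --steps '[0,0,-0.02,0,10,0,0,0,0,10]'

```text
time_s: 13.3
eef_pos: [680.8, 28.0, -7.2]
ee_rot: [0.0, 0.958, 0.288, 0.0]
force: [-8.0, 0.2, 14.9]
grip_width: 0.319
```

arm_command --steps '[0,0,-0.02,0,10,0,0,0,0,10]'

```text
time_s: 13.55
eef_pos: [680.8, 28.0, -7.2]
ee_rot: [0.0, 0.957, 0.288, 0.0]
force: [-12.0, 0.4, 20.8]
grip_width: 0.313
```

The lid is seated on the mat, touching at exactly the predicted height. Relieving the pressure, releasing and rising.

arm_command --steps '[0,0,0.06,0,10,0,0,0,0,40,0,0,0,0,100,0,0,0,0,100,0,0,0,0,100]'

```text
time_s: 14.18
eef_pos: [680.6, 28.0, -7.7]
ee_rot: [-0.0, 0.958, 0.288, -0.0]
force: [0.0, 0.2, 1.3]
grip_width: 0.994
```

arm_command --steps '[0,0,0,0,100,0,0,0.3,0,100,0,0,0.7,0,100,0,0,0.9,0,100,-0.2,0.25,0.5,0,100]'

```text
time_s: 14.8
eef_pos: [671.7, 39.9, 116.3]
ee_rot: [0.001, 0.958, 0.288, 0.002]
force: [-0.0, 0.1, -1.2]
grip_width: 0.999
```

arm_command --steps '[-0.6,0.7,0,-0.25,100,-0.6,0.7,0,-0.25,100,-0.6,0.7,0,-0.25,100,-0.6,0.7,0,-0.25,100,-0.6,0.7,0,0,100]'

```text
time_s: 15.42
eef_pos: [519.9, 216.6, 113.8]
ee_rot: [0.0, 0.969, 0.246, 0.001]
force: [0.4, 0.4, 0.4]
grip_width: 0.996
```

arm_command --steps '[-0.6,0.7,0,0,100,-0.4,0.43,0,0,100,0,0,0,0,100]'

```text
time_s: 15.8
eef_pos: [469.8, 273.3, 113.7]
ee_rot: [-0.0, 0.969, 0.248, 0.001]
force: [0.7, -0.2, -0.3]
grip_width: 1.002
```

Run:
```python
from h import *
s=sense();print(s["time_s"],s["eef_pos"],s["ee_rot"],s["joints"],s["force"])
b=capture("side");a=capture("top")
for p,l in((a,"top"),(b,"side")):
  for r in trace(p,"lid_knob")[:1]:
    print(l,"lid on mat",r["score"],fit([(p,r["mask"])],[P-[0,0,59] for P in LID],(682,28,.13)))
  for r in trace(p,"insert_mid"):
    ys,xs=np.nonzero(r["mask"])
    u=proj(p,[471,272,14])[0]
    if np.hypot(xs.mean()-u[0],ys.mean()-u[1])<15: print(l,r["score"],r["mask"].sum(),fit([(p,r["mask"])],TRAY,(471,272,.49)))
s=cv2.resize(b["frame"][130:310,190:390],None,fx=3,fy=3,interpolation=cv2.INTER_CUBIC)
cv2.imwrite("pics/c8.png",s)
```

```text
15.8 [469.83533714 273.31571534 113.72170797] [-9.10334237e-05  9.68881642e-01  2.47523438e-01  7.08829611e-04] [3.11191489e-01 4.26809845e-01 1.55481872e+00 1.03913521e-04
 1.15853796e+00 1.38169949e+00] [ 0.67312097 -0.23970237 -0.27777282]
top lid on mat 0.67 (array([6.83830385e+02, 3.01111521e+01, 1.56395139e-01]), np.float64(0.029949920251965523))
```

View pics/c8.png

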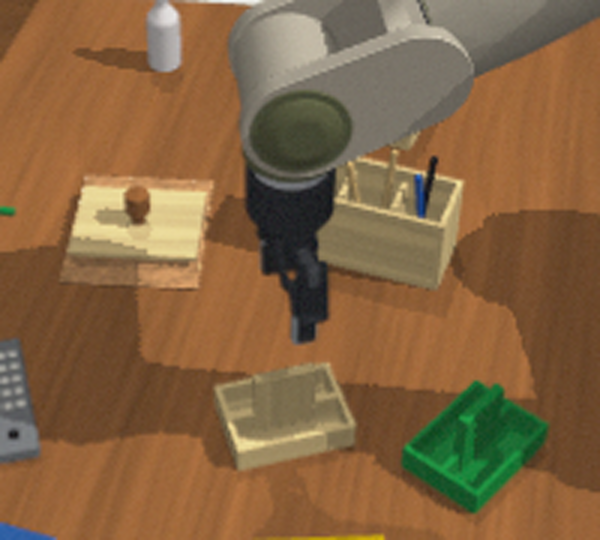

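The lid lies flat and centred on the mat at crop (138,225), and the gripper is above the plywood tray at crop (285,410). Descending.

arm_command --steps '[0,-0.02,-0.8,-0.1,100,0,0,-0.7,0,100,0,0,-0.3,0,100,0,0,-0.1,0,100,0,0,0,0,100]'

```text
time_s: 16.73
eef_pos: [471.2, 271.1, 18.3]
ee_rot: [-0.0, 0.97, 0.242, 0.001]
force: [0.4, 0.4, -0.0]
grip_width: 1.001
```

arm_command --steps '[0,0,-0.15,0,100,0,0,-0.15,0,100,0,0,0,0,100]'

```text
time_s: 17.1
eef_pos: [470.3, 270.9, 1.9]
ee_rot: [0.0, 0.97, 0.242, -0.001]
force: [-0.1, -0.1, 0.3]
grip_width: 1.003
```

arm_command --steps '[0,0,0,0,50,0,0,0,0,20,0,0,0,0,4,0,0,0,0,4,0,0,0,0,4]' --grip_force 60

```text
time_s: 17.73
eef_pos: [470.7, 271.1, 2.6]
ee_rot: [-0.0, 0.97, 0.242, 0.0]
force: [-0.1, -0.7, 0.5]
grip_width: 0.135
```

arm_command --steps '[0,0,0,0,4,0,0,0,0,4]'

```text
time_s: 17.98
eef_pos: [470.7, 271.0, 2.6]
ee_rot: [-0.0, 0.97, 0.242, 0.0]
force: [-0.8, 0.5, 0.6]
grip_width: 0.131
```

The board is gripped at 11.3 mm opening. Lift first and check the load.

arm_command --steps '[0,0,0.1,0,4,0,0,0.3,0,4,0,0,0.6,0,4,0,0,0.4,0,4,0,0,0,0,4]'

```text
time_s: 18.6
eef_pos: [471.6, 271.3, 74.4]
ee_rot: [-0.0, 0.97, 0.242, 0.002]
force: [-0.6, -0.1, -2.5]
grip_width: 0.131
```

arm_command --steps '[0,0,0.5,0,4,0,0,0.7,0,4,0,0,0.6,0,4,0,0,0.2,0,4,0,0,0,0,4]'

```text
time_s: 19.23
eef_pos: [470.4, 270.9, 171.8]
ee_rot: [0.0, 0.97, 0.242, -0.0]
force: [0.5, -0.5, -1.4]
grip_width: 0.131
```

Run:
```python
from h import *
s=sense();print(s["time_s"],s["eef_pos"],s["ee_rot"],s["force"],s["grip_width"])
b=capture("side");a=capture("top")
U=[P+[0,0,s["eef_pos"][2]-2.6] for P in TRAY]
u=proj(b,[471,272,14+s["eef_pos"][2]-2.6])[0]; print(u)
for r in trace(b,"insert_mid"):
    ys,xs=np.nonzero(r["mask"]); print(r["score"],r["mask"].sum(),xs.mean().round(),ys.mean().round())
    if np.hypot(xs.mean()-u[0],ys.mean()-u[1])<25: print(fit([(b,r["mask"])],U[:1],(471,272,.49)),fit([(b,r["mask"])],[P+0 for P in TRAY[:1]],(471,272,.49,165),(15,15,.15,10)))
cv2.imwrite("pics/c9.png",cv2.resize(b["frame"][100:300,190:390],None,fx=3,fy=3,interpolation=cv2.INTER_CUBIC))
```

```text
19.225 [470.43169936 270.92630197 171.76496557] [ 3.81578929e-05  9.70278016e-01  2.41992620e-01 -3.77913064e-04] [ 0.47529842 -0.50064686 -1.39522623] 0.13052916256746158
[284.24322497 225.36647246]
0.69 1552 297.0 326.0
0.67 1280 348.0 278.0
0.6 1336 284.0 227.0
(array([469.81085339, 273.62064469,   0.48834266]), np.float64(0.0704193189740181)) (array([472.04633864, 262.06895232,   0.4853221 , 158.1227798 ]), np.float64(0.06734642386436462))
```

View pics/c9.png

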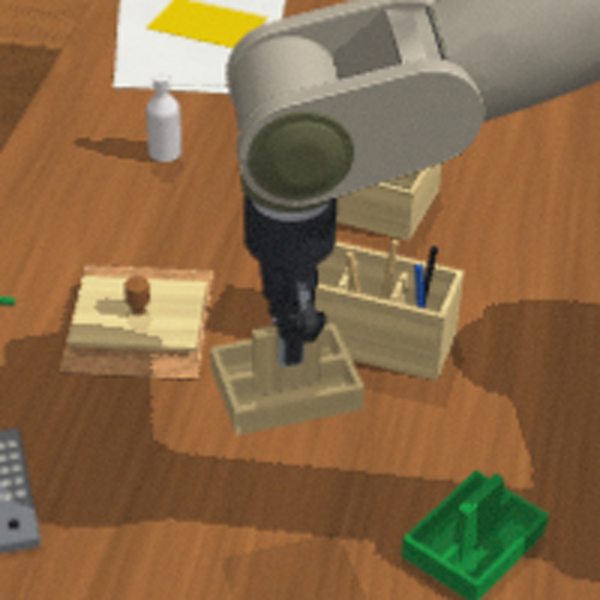

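The tray is held level, with the grip on the board at crop (290,345). Carrying it over the rack; the tray's underside is at about 169 mm and the pens reach 130.

arm_command --steps '[0,-0.4,0,-0.5,4,0,-0.7,0,-0.6,4,0,-0.8,0,-0.6,4,0,-0.8,0,-0.6,4,0,-0.8,0,-0.6,4]'

```text
time_s: 20.0
eef_pos: [470.0, 93.9, 172.0]
ee_rot: [0.0, 0.993, 0.116, -0.0]
force: [0.8, -0.7, -1.5]
grip_width: 0.136
```

arm_command --steps '[-0.02,-0.8,0,-0.6,4,-0.02,-0.8,0,-0.6,4,-0.02,-0.8,0,-0.6,4,-0.02,-0.8,0,-0.6,4,-0.02,-0.8,0,-0.6,4]'

```text
time_s: 20.62
eef_pos: [464.7, -105.9, 172.1]
ee_rot: [-0.0, 1.0, -0.015, -0.0]
force: [0.7, -0.3, -0.7]
grip_width: 0.132
```

arm_command --steps '[-0.02,-0.8,0,-0.6,4,0,-0.8,0,-0.6,4,0,-0.7,0,-0.5,4,0,-0.55,0,-0.3,4,0,0,0,0,4]'

```text
time_s: 21.25
eef_pos: [463.5, -248.2, 171.7]
ee_rot: [-0.0, 0.995, -0.102, -0.001]
force: [0.2, 0.7, -1.6]
grip_width: 0.13
```

arm_command --steps '[0,0,0,0,4,0,0,0,0,4]'

```text
time_s: 21.5
eef_pos: [464.5, -245.8, 172.5]
ee_rot: [-0.0, 0.995, -0.1, -0.0]
force: [-0.2, 0.2, -1.2]
grip_width: 0.131
```

```bash
cat > m.py <<'E'
from h import *
s=sense();print(s["time_s"],s["eef_pos"],s["ee_rot"],np.degrees(2*np.arctan2(s["ee_rot"][2],s["ee_rot"][1])),s["force"],s["grip_width"])
b=capture("side");z=s["eef_pos"][2]-2.6
U=[P+[0,0,z] for P in TRAY]
u=proj(b,[465,-246,14+z])[0]
def near(l):
    for r in l:
        ys,xs=np.nonzero(r["mask"])
        if np.hypot(xs.mean()-u[0],ys.mean()-u[1])<25: return r["mask"]
mt=near(trace(b,"insert_mid")); mb=trace(b,"box_mouth")
print([(r["score"],r["mask"].sum()) for r in mb])
if mt is not None: print("tray",mt.sum(),fit([(b,mt)],U,(465,-246,-.2)))
q=(464.3,-244.6,-.2)
im=cv2.resize(b["frame"][80:190,255:375],None,fx=5,fy=5,interpolation=cv2.INTER_CUBIC)
for P,c in [(BOX[0],(0,0,255)),(cub(128,98,70,70),(0,0,255))]+[(P,(255,0,0)) for P in (cub(116,86,z,z),cub(116,86,z+28,z+28),cub(60,12,z,z+75))]:
    h=cv2.convexHull(proj(b,place(P,q)).astype(np.float32)).reshape(-1,2)
    cv2.polylines(im,[((h-[255,80]+.5)*5).round().astype(np.int32)],True,c,1)
import sys; cv2.imwrite(sys.argv[1],im)
E
python3 m.py pics/c10.png
```

```text
21.5 [ 464.51164189 -245.78604838  172.50700771] [-7.40725559e-05  9.95011224e-01 -9.97629944e-02 -6.35350982e-05] -11.451045673795422 [-0.22390043  0.21253874 -1.18252205] 0.13093246333195363
[(0.75, np.int64(1406))]
tray 755 (array([ 4.62893134e+02, -2.45200982e+02, -1.90256937e-01]), np.float64(0.11837874352931976))
```

Positions agree to about 1–1.5 mm. Lowering to about 25 mm above the rim and checking there.

arm_command --steps '[0.02,0,-0.4,0,4,0,0,-0.5,0,4,0,0,-0.4,0,4,0,0,-0.2,0,4,0,0,0,0,4]'

```text
time_s: 22.28
eef_pos: [465.6, -246.3, 97.4]
ee_rot: [-0.0, 0.995, -0.1, -0.0]
force: [0.2, -0.4, -1.9]
grip_width: 0.129
```

arm_command --steps '[0,0,0,0,4,0,0,0,0,4]'

```text
time_s: 22.52
eef_pos: [465.9, -246.7, 98.2]
ee_rot: [0.0, 0.995, -0.1, 0.001]
force: [0.8, -0.0, -1.3]
grip_width: 0.131
```

```bash
python3 m.py pics/c11.png
```

```text
22.525 [ 465.93705108 -246.677653     98.17865243] [ 3.48296977e-04  9.94979145e-01 -1.00080469e-01  5.28428009e-04] -11.487610768663018 [ 7.65866485e-01 -8.21702011e-04 -1.31014439e+00] 0.13131252626242323
[(0.79, np.int64(1089))]
tray 684 (array([ 4.65227209e+02, -2.44871635e+02, -1.19271423e-01]), np.float64(0.145106703042984))
```

View pics/c11.png

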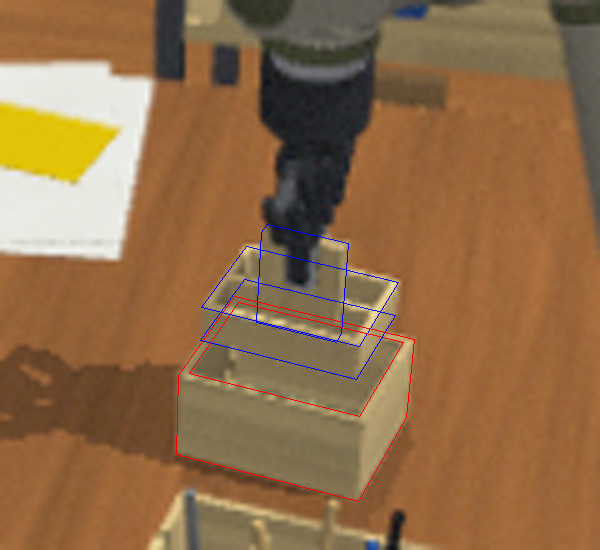

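The box outline (red) and the expected tray outline (blue) both match the picture: the tray's right corner is at (398,283) and the box's at (412,340). Final lowering.

arm_command --steps '[-0.01,0,-0.1,0,4,0,0,-0.1,0,4,0,0,-0.1,0,4,0,0,0,0,4,0,0,0,0,4]'

```text
time_s: 23.3
eef_pos: [465.2, -246.5, 82.6]
ee_rot: [0.0, 0.995, -0.1, 0.0]
force: [0.5, -0.1, -1.5]
grip_width: 0.129
```

arm_command --steps '[0,0,0,0,4,0,0,0,0,4,0,0,0,0,4]'

```text
time_s: 23.68
eef_pos: [465.2, -246.5, 82.6]
ee_rot: [0.0, 0.995, -0.1, 0.0]
force: [-0.2, -0.1, -1.4]
grip_width: 0.132
```

```bash
python3 m.py pics/c12.png
python3 - <<'E'
from h import *
print(sense()["eef_pos"],sense()["dq"].round(4))
b=capture("side");a=capture("top")
for r in trace(a,"lid_knob")[:1]: print("lid",r["score"],fit([(a,r["mask"])],[P-[0,0,59] for P in LID],(682,28,.13)))
for r in trace(b,"lid_knob")[:1]: print("lid",r["score"],fit([(b,r["mask"])],[P-[0,0,59] for P in LID],(682,28,.13)))
E
```

```text
23.675 [ 465.16409618 -246.49851899   82.57528874] [ 3.86196223e-05  9.94978173e-01 -1.00092099e-01  7.32304755e-05] -11.48894801842779 [-0.18554854 -0.08898351 -1.35075232] 0.1317828410639866
[(0.59, np.int64(922))]
tray 697 (array([ 4.61675455e+02, -2.42465322e+02, -1.95457411e-01]), np.float64(0.1298804134130478))
[ 465.12741448 -246.47498675   82.50634963] [-0.0005 -0.0015  0.0008  0.0018 -0.001   0.0007]
lid 0.89 (array([6.83297761e+02, 3.13200327e+01, 1.26150139e-01]), np.float64(0.03134631738066673))
lid 0.74 (array([6.82057084e+02, 3.20566498e+01, 1.42713860e-01]), np.float64(0.03234739229083061))
```

View pics/c12.png

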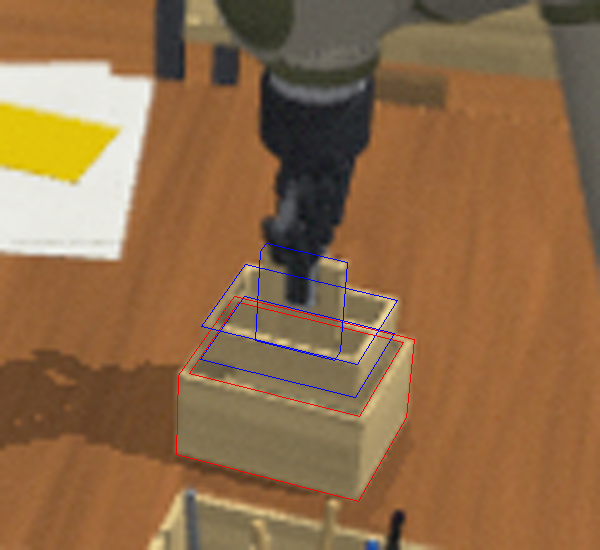

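```bash
python3 -c "
from h import *
finish_job(); print('handed in')"
```

```text
the job is handed in; nothing more can be done
handed in
```

I took the lid off by its knob and set it flat and right way up on the cork mat. I then carried the plywood tray over the rack, and it is held above the open box. I handed the job in at about 23.7 s; no verdict is reported.

**Last checks**
- **Lid:** it lies within about 4 mm of the mat's centre in both camera views and is nearly square with it.
- **Tray:** still gripped at 0.13 opening (about 11 mm, against a 12 mm board). The force matches its weight, and joint speeds are near zero.
- **Pose over the box:** the tray's turn is -11.5°, against -11 to -12° for the box. By the arm's reading, its underside is about 10 mm above the rim. The drawn outlines of tray and box sit within about 1 pixel of the last picture.

**What disagreed or went wrong**
- **Fingertip height:** the real fingertips were about 35 mm above the reported tool position. My first two closings missed the knob, and the second brushed its top with about 5 N. I corrected for this from pictures and contact, and the lid then met the mat at the predicted height.
- **Final tray position:** the last side-view mask fit placed the tray about 3 mm from the box centre in x and y. That mask merges with the box wall, so I trusted the outlines and the arm's reading instead; both agree to 1–2 mm.
- **Pictures:** I viewed 12, two past the budget of 10.

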